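Seat the specimen pot in the reader's V nest

TASK

Lift the orange-lidded specimen pot onto the code reader's base plate in front of the blue V nest, then push it into the V until it rests centred against both jaws and has slid the nest back to its stop. Press it straight home against the stop for half a second with about 10 N, so that both jaws share the load evenly, and never load either jaw with more than 10 N; then back away and leave the pot standing there. Do not knock the pot over, and leave the other things where they are.

Things in the scene. Friction and masses are not known exactly. Their poses are not given: they have to be found in the camera images.
- orange_pot: the pot to be read: upright white plastic cylinder with a paper label and an ORANGE lid, 50 mm diameter over its full height of 60 mm, about 0.1 to 0.2 kg, smooth, standing loose on the bench. Push it low: above 40 mm (the jaws' height) it tilts over them. Origin: centre of its underside; z up along its axis.
- blue_pot: bystander: the same pot, 50 mm diameter and 60 mm tall, but with a BLUE lid. Origin: centre of its underside.
- reader: fixed code reader. Grey base plate 220 (x) by 150 mm (y), top 10 mm above the bench; along its far (+x) edge a white scanner head 34 mm deep, top 70 mm above the bench. Origin: plate centre, at bench height. x: the horizontal direction a pot is pushed in, away from the robot, turned up to 0.3 rad; y to its left. Plate free of the nest from x = -110 to 0 mm.
- apron (a point): a free spot for setting the pot down: on the middle of the base plate's top, 68 mm before the reader's origin; axes as the reader's.
- seat (a point): where the axis of a fully seated pot meets the plate's top: on the V's centre line, 35 mm before the V's corner. It travels with the nest; axes as the reader's, x into the V. Origin at plate height (10.5 mm above the bench).
- nest (a joint): the sliding blue V nest, m: 0 = fully out, 0.025 = home against its rigid stop, growing along the reader's x. It starts 0 to 8 mm in, has no spring, slides with about 3 N of friction and stays where it is left.
- jaw_left (a point): left (+y) jaw of the V nest: upright blue slippery rigid wall 46 mm long, 6 mm thick, 40 mm high, inner face at 45 degrees to the reader's x axis, so that the V opens 90 degrees towards the reader's -x, 65 mm wide at its mouth. This point: on the inner face, 25 mm along it from the V's corner, 20 mm above the plate, where a seated pot touches.
- jaw_right (a point): right (-y) jaw of the V nest, mirror image of the left one; the point where a seated pot touches its inner face, 20 mm above the plate. A straight, balanced push of 10 N loads each jaw with 6 to 7 N. Fingertips hold the pot's side by friction: a push that also drags it sideways can leave nearly all the load on one jaw, which is felt as a sideways force and goes when the fingers yield to it.
- tube_rack: bystander: clear rack 75 x 110 mm with red and yellow capped tubes, 76 mm tall. Origin: centre of its underside.
- tip_box: bystander: grey pipette tip box 85 x 120 mm with blue top and yellow tips, 60 mm tall. Origin: centre of its underside.

How it is judged:
By the outcome, as a careful person would: the job done as asked, in the order asked, and still so for the second after the job is handed in, with the robot touching nothing.
It also fails if it takes over 69 s, if anything falls off the work surface, if the arm or the gripper's body presses on something with over 40 N, if the wrist force passes 120 N, or if a joint passes its speed limit or range.

ROBOT

A 6-joint arm with a two-finger parallel gripper is mounted at the origin on the work surface. World frame = base frame: x ahead of the robot, y to its left, z up, the work surface at z = 0. Lengths are in m, angles in rad, forces in N, time in s.
With the tool pointing down it reaches from about 0.425 to 0.95 m from the base axis. Payload 3.5 kg.
Tool frame: the origin (TCP) lies on the centre line of the jaws, within the pads' length; the fingertips stand 17 mm ahead of it and the grasp point (between the pads) lies 2 mm behind it; z points along the fingers, y is the line along which they close (so a half turn about z gives the same grasp; the last joint's range is limited). The gripper opens to 85 mm and grips with 20 to 120 N. Pads are 22 mm wide; open, the fingers measure 114 mm over their backs; the gripper's body (76 mm by 85 mm) begins 54 mm behind the grasp point. The pads swing forward as they close: fully open they stand 13 mm farther back than shut.
Start: joints at [1.063, 0.286, 1.577, -0, 1.279, -0.15], TCP at [0.236, 0.632, 0.228] pointing down, gripper open.
Joint ranges: [-2.77, 2.77], [-0.9, 2.22], [0.21, 2.48], [-1.53, 4.67], [0.24, 2.81], [-2.84, 2.84]. Speed limits (rad/s): [2.79, 2.79, 3.14, 3.14, 3.14, 3.14].

INTERFACE

Orientations are given as a unit quaternion [x, y, z, w].
In Python, from plant import ctrl gives the robot as it stands. The module is installed in compiled form; this text tells all that it offers.
- The arm moves only by the tool drive_tool, never from a script. Its argument "moves" is a list of rows, each a list of 3 entries, a list of its own where there are three numbers: the turn, a rotation vector about the tool's x, y, z in rad, then the shift along the tool's x, y, z in m, then the finger opening in m, from 0 to 0.0854. A call has 1 to 5 rows; each row shifts and turns the commanded pose from where the row before left it, along the tool's axes as they then stand; what a row does not reach is not made up. A row lasts 1/8 s, in which the tool goes at most 62.5 mm and 10.7 degrees, less where a joint would pass 70% of its speed; a pose out of reach is approached as far as the arm can. A call with a gripper value outside its range is refused whole. The fingers move at their own pace and stop on an object; "grip_force" is the grip in N (left out, the last holds). Time passes only in rows, so rows that do not move let the fingers close. It gives the time, the measured TCP pose, the force, the opening and the grip force at its end, in the units of the state.
- ctrl.get_state(): the state, without advancing time (a new reading comes with each control period).
- ctrl.read_camera(name): name is "scene" or "top" or "wrist"; returns a dict with "image" (384x512x3 uint8, red, green, blue), "fx", "fy", "cx", "cy" (pixels), "R" (3x3) and "t" (3): a world point X has camera coordinates R X + t. Camera axes: x right, y down, z forward; pixel columns grow to the right and rows downward; lengths in m; the calibration is good to about 2 mm. A picture is of the moment at which its call begins. There is no depth.
- ctrl.sign_off(): hands the job in; it is judged then, once.
The state is a dict: "time": time; "qpos": joint angles; "dq": joint speeds; "joint_efforts": joint torques, N m; "eef_pos": TCP position; "tcp_rot": TCP orientation; "contact_force": force on the tool from outside, world axes, zero at the start; "wrist_torque": the same for the moment, N m; "opening": opening from 0.0 (shut) to 1.0 (fully open); "finger_force": force on a finger pad.
Only numpy, scipy, OpenCV 4.12 (cv2) and the standard library are available. Lean on these libraries where they do the work, as an engineer would, in place of code of your own. Each camera call takes 0.05 s, during which the arm holds its last target. There are 200 camera calls.

## Working session

There is one attempt and no reset: what is moved stays moved. The work goes in short steps, Python scripts to look and compute and a tool call to move; the robot and the scene stay as the last step left them, time stands still between calls to the robot, and variables do not carry over. Pictures are saved under pics/ and viewed, at most 10 in all, crops included, and the job is handed in when it is done.

Besides the shell and the picture viewer there is one more tool, called after "Call:" as name(argument=value, ...), one argument or row to a line, values as JSON. drive_tool: Moves the arm, as the interface text tells. Its arguments: {"type":"object","properties":{"moves":{"type":"array","items":{"type":"array"}},"grip_force":{"type":"number"}},"required":["moves"]}

```bash
mkdir -p pics; cat > h.py <<'E'
import numpy as np, cv2
from plant import ctrl
def snap(cam,name):
    c=ctrl.read_camera(cam); cv2.imwrite('pics/'+name+'.png',c['image'][:,:,::-1]); np.savez('pics/'+name,**{k:c[k] for k in c}); return c
def ray(c,u,v,z):
    d=np.array([(u-c['cx'])/c['fx'],(v-c['cy'])/c['fy'],1.]); R=np.array(c['R']);t=np.array(c['t'])
    o=-R.T@t; d=R.T@d; return o+d*(z-o[2])/d[2]
def proj(c,X):
    p=np.array(c['R'])@X+np.array(c['t']); return p[0]/p[2]*c['fx']+c['cx'],p[1]/p[2]*c['fy']+c['cy']
E
python3 - <<'E'
from h import *
a=snap('top','top0');b=snap('scene','scene0')
s=ctrl.get_state();print(s)
for c in(a,b):print(-np.array(c['R']).T@c['t'],c['fx'])
E
```

```text
{'time': 0.1, 'qpos': array([ 1.06302981e+00,  2.87068277e-01,  1.57803357e+00, -2.57763817e-05,
        1.27861777e+00, -1.50030006e-01]), 'dq': array([-5.13602568e-04, -9.54114126e-04, -3.87101823e-03, -9.01310538e-04,
        2.16323941e-05,  1.47031708e-04]), 'joint_efforts': array([ 3.45040498e-04, -4.07295585e+01, -2.93698883e+01, -1.37223133e-04,
        3.40501261e-03, -2.57022657e-05]), 'eef_pos': array([0.23605372, 0.63173242, 0.22698977]), 'tcp_rot': array([ 1.77912233e-01,  9.84045785e-01, -1.01046363e-03, -3.31828707e-04]), 'contact_force': array([0.83376697, 0.44593672, 0.44645372]), 'wrist_torque': array([-0.01039345, -0.01889207, -0.05575731]), 'finger_force': 0.0, 'opening': 0.9964045283672914}
[0.46631116 0.00376347 0.9203538 ] 348.6498032860869
[1.17018447 0.28894502 0.6831916 ] 400.3379950543112
```

View pics/top0.png

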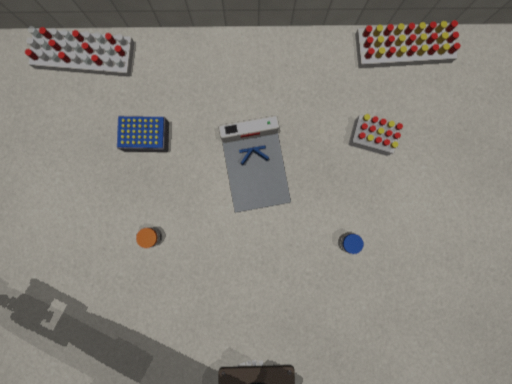

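View pics/scene0.png

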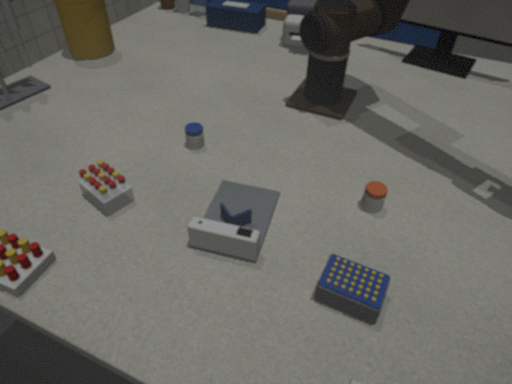

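Top view: orange lid at about (147,238), plate near corners (235,211) and (290,203), scanner at about (250,128), V at about (254,155), blue pot at (352,243). Now I'll measure these.

```bash
python3 - <<'E'
from h import *
c=np.load('pics/top0.npz'); im=c['image'].astype(int)
hsv=cv2.cvtColor(c['image'],cv2.COLOR_RGB2HSV)
m=(hsv[...,0]<18)&(hsv[...,1]>170)&(hsv[...,2]>90); m[:200]=0
m[:, 200:]=0
v,u=np.nonzero(m);print('lid',u.mean(),v.mean(),len(u),ray(c,(u.min()+u.max())/2,(v.min()+v.max())/2,.06),ray(c,u.mean(),v.mean(),.06), u.min(),u.max(),v.min(),v.max())
s=np.load('pics/scene0.npz');h2=cv2.cvtColor(s['image'],cv2.COLOR_RGB2HSV)
m=(h2[...,0]<18)&(h2[...,1]>150)&(h2[...,2]>90); m[:, :355]=0;m[:,395:]=0;m[:170]=0;m[215:]=0
v,u=np.nonzero(m);print('lid scene',u.mean(),v.mean(),ray(s,u.mean(),v.mean(),.055))
for p in [(235,211),(290.5,203)]: print(p,ray(c,*p,.01))
z=cv2.resize(c['image'][105:225,205:305],(800,600*8*120//100//8*0+600) if 0 else None,fx=5,fy=5,interpolation=cv2.INTER_CUBIC)
cv2.imwrite('pics/crop.png',z[:,:,::-1])
print(np.array(c['R']),c['t'])
E
```

```text
lid 146.53956834532374 237.45323741007195 278 [0.42665048 0.26121632 0.06      ] [0.42676186 0.26112079 0.06      ] 137 156 229 246
lid scene 376.125 188.16145833333334 [0.42339703 0.26347443 0.055     ]
(235, 211) [0.48832009 0.04694415 0.01      ]
(290.5, 203) [ 0.50646251 -0.09843156  0.01      ]
[[-0.01935731 -0.99971325  0.01409624]
 [-0.99681112  0.01820563 -0.07769258]
 [ 0.07741368 -0.01555521 -0.9968777 ]] [-1.84605833e-04  5.36260300e-01  8.81439859e-01]
```

View pics/crop.png

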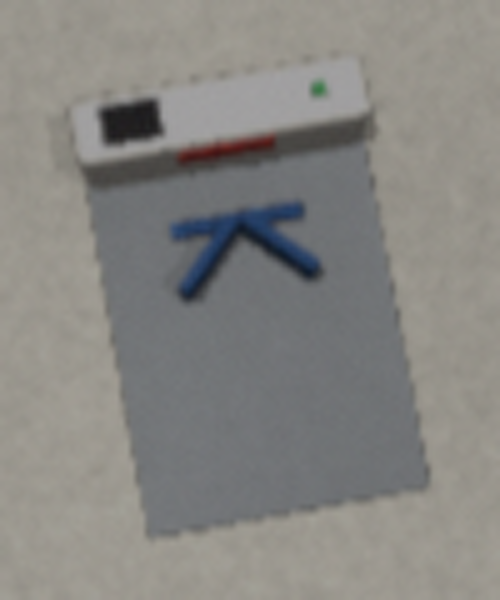

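Call:
drive_tool(
  moves=[
    [[0,0,0],[-0.0384,-0.035,0],0.085],
    [[0,0,0],[-0.0384,-0.035,0],0.085],
    [[0,0,0],[-0.0384,-0.035,0],0.085],
    [[0,0,0],[-0.0384,-0.035,0],0.085],
    [[0,0,0],[-0.0384,-0.035,0],0.085],
  ],
)

```text
time: 0.72
eef_pos: [0.3552, 0.3994, 0.2277]
tcp_rot: [0.178, 0.984, -0.0, -0.0]
contact_force: [1.0, -0.8, 0.7]
opening: 0.996
finger_force: 0.0
```

Call:
drive_tool(
  moves=[
    [[0,0,0],[-0.0384,-0.035,0],0.085],
    [[0,0,0],[-0.0384,-0.035,0],0.085],
    [[0,0,-0.171],[0,0,0],0.085],
    [[0,0,-0.171],[0,0,0],0.085],
    [[0,0,-0.171],[0,0,0],0.085],
  ],
)

```text
time: 1.35
eef_pos: [0.4022, 0.3082, 0.2277]
tcp_rot: [-0.08, 0.997, -0.0, -0.0]
contact_force: [-0.9, -0.2, -0.1]
opening: 1.001
finger_force: 0.0
```

```bash
python3 - <<'E'
from h import *
c=snap('wrist','w1');s=ctrl.get_state();print(s['eef_pos'],s['tcp_rot'],s['contact_force'],s['qpos'])
print(-np.array(c['R']).T@c['t'],c['R'][2],proj(c,np.array([.426,.262,.06])))
E
```

```text
[0.40208929 0.30827426 0.22769087] [-8.19054974e-02  9.96639964e-01 -1.90186237e-04 -4.84431067e-04] [-0.69113376 -0.17274161  0.41940024] [ 4.53607133e-01 -8.92959535e-02  1.98344781e+00 -2.74182428e-06
  1.24848165e+00 -1.28118305e+00]
[0.33546931 0.29765946 0.37330633] [ 0.26330314  0.04176166 -0.96380881] (np.float64(210.68192040112203), np.float64(185.6015422421685))
```

View pics/w1.png

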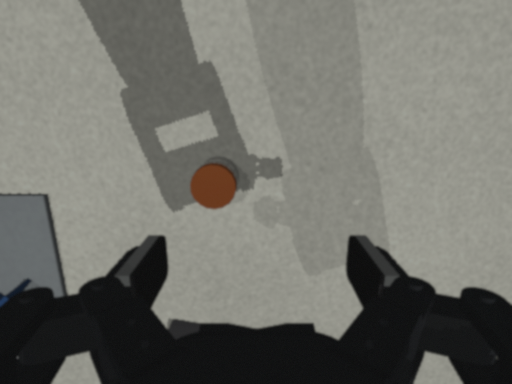

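Wrist view: orange lid at about (214,185), within 4 px of the prediction. The plate's near-left corner is at (45,195).

```bash
python3 - <<'E'
from h import *
from scipy.spatial.transform import Rotation as Rot
c=np.load('pics/w1.npz');print(ray(c,213.8,185.5,.06),'corner',ray(c,46,195,.01))
p=ray(c,213.8,185.5,.06)
s=ctrl.get_state();R=Rot.from_quat(s['tcp_rot'])
print(R.as_matrix(),R.inv().apply(p-s['eef_pos']))
E
```

```text
[0.42535657 0.26529357 0.06      ] corner [0.48542754 0.05339278 0.01      ]
[[-9.86582510e-01 -1.63260768e-01 -9.34452126e-04]
 [-1.63260400e-01  9.86582907e-01 -4.58449544e-04]
 [ 9.96761319e-04 -2.99739274e-04 -9.99999458e-01]] [-0.01610519 -0.04615239  0.16768874]
```

Call:
drive_tool(
  moves=[
    [[0,0,0],[-0.016,-0.048,0],0.085],
    [[0,0,0],[0,0,0.06],0.085],
    [[0,0,0],[0,0,0.06],0.085],
    [[0,0,0],[0,0,0.05],0.085],
    [[0,0,0],[0,0,0.02],0.085],
  ],
)

```text
time: 2.02
eef_pos: [0.4226, 0.2625, 0.0342]
tcp_rot: [-0.076, 0.997, -0.001, -0.003]
contact_force: [0.9, -0.4, 0.0]
opening: 0.996
finger_force: 0.0
```

Call:
drive_tool(
  moves=[
    [[0,0,0],[0,0,0],0.045],
    [[0,0,0],[0,0,0],0.04],
    [[0,0,0],[0,0,0],0.04],
    [[0,0,0],[0,0,0],0.04],
    [[0,0,0],[0,0,0],0.04],
  ],
  grip_force=25,
)

```text
time: 2.65
eef_pos: [0.4265, 0.2641, 0.0395]
tcp_rot: [-0.077, 0.997, 0.0, 0.001]
contact_force: [-0.5, -0.0, 4.0]
opening: 0.574
finger_force: 26.6
```

Call:
drive_tool(
  moves=[
    [[0,0,0],[0,0,-0.03],0.04],
    [[0,0,0],[0,0,-0.05],0.04],
    [[0,0,0],[0,-0.03,0],0.04],
    [[0,0,0],[-0.012,-0.0496,0],0.04],
    [[0,0,0],[-0.012,-0.0496,0],0.04],
  ],
)

```text
time: 3.28
eef_pos: [0.4691, 0.1387, 0.1182]
tcp_rot: [-0.078, 0.997, 0.0, 0.0]
contact_force: [0.7, 0.4, -2.1]
opening: 0.575
finger_force: 26.7
```

Call:
drive_tool(
  moves=[
    [[0,0,0],[-0.012,-0.0496,0],0.04],
    [[0,0,0],[-0.012,-0.0496,0],0.04],
    [[0,0,0],[-0.012,-0.0496,0],0.04],
    [[0,0,0],[-0.0038,-0.02,0],0.04],
    [[0,0,0],[0,0,0],0.04],
  ],
)

```text
time: 3.9
eef_pos: [0.5345, -0.0216, 0.1179]
tcp_rot: [-0.076, 0.997, 0.0, -0.0]
contact_force: [-0.0, -0.2, -2.3]
opening: 0.575
finger_force: 26.7
```

```bash
python3 - <<'E'
from h import *
c=snap('wrist','w2');s=ctrl.get_state();print(s['eef_pos'],s['tcp_rot'],s['contact_force'],s['opening'])
E
```

```text
[ 0.53404109 -0.02047433  0.11774177] [-7.71267101e-02  9.97020943e-01  5.20624687e-04 -6.62414045e-04] [-1.12284978  0.64139784 -0.81568588] 0.5707450994029073
```

View pics/w2.png

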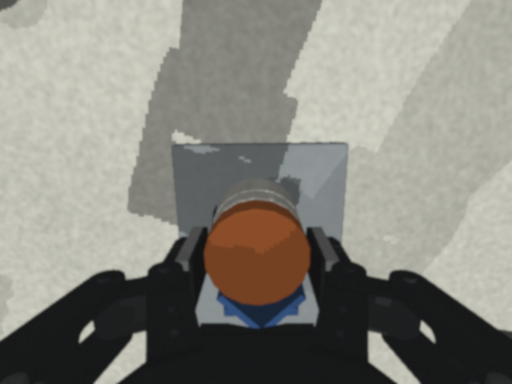

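The pot is held over the plate. The plate's near corners are at (172,144) and (348,143), and the V is visible below the lid, with its outer apex at about (261,328).

```bash
python3 - <<'E'
from h import *
c=np.load('pics/w2.npz')
R_=ray(c,348,142.5,.01);L=ray(c,172,144.5,.01)
print('img right',R_,'img left',L,np.linalg.norm(R_-L))
e=R_-L; yaw=np.arctan2(-e[0],e[1]);print('yaw',yaw)
x=np.array([np.cos(yaw),np.sin(yaw),0]);y=np.array([-x[1],x[0],0]);mid=(R_+L)/2
print('mid',mid,'origin',mid+.11*x,'apron',mid+.042*x)
pot=ray(c,257.5,253,c['t'][2]*0+.1177-.0395+.06);print('pot',pot, 'in reader',(pot-mid-.11*x)@x,(pot-mid)@y)
# jaw tips in top view at z=.05
t=np.load('pics/top0.npz')
# colour blue mask centroid symmetrical test
for n,(u,v) in dict(Ltip=(242.4,163.6),Rtip=(268.2,159),apex=(253,147.6)).items():
    q=ray(t,u,v,.05)-mid-.11*x;print(n,q@x,q@y)
for u,v in[(172,144.5),(348,142.5)]:
    pass
for n,X in dict(L=R_,R=L).items(): print(n,proj(t,X))
E
```

```text
img right [0.48629677 0.048492   0.01      ] img left [ 0.51023544 -0.0968282   0.01      ] 0.14727871535376208
yaw 0.1632642448269152
mid [ 0.4982661 -0.0241681  0.01     ] origin [ 0.60680332 -0.00628871  0.01      ] apron [ 0.53970758 -0.01734142  0.01      ]
pot [ 0.53235319 -0.02139059  0.1382    ] in reader -0.07591475034875587 -0.00279994167900237
Ltip 0.004468302842318331 0.030662958436366385
Rtip 0.0043240181910958264 -0.03546002048572587
apex 0.039849872504997934 -0.0029858732909844796
L (np.float64(234.41679747654527), np.float64(211.78872093728387))
R (np.float64(289.8497285442558), np.float64(201.57091813492877))
```

Call:
drive_tool(
  moves=[
    [[0,0,-0.008],[-0.006,0,0],0.04],
    [[0,0,0],[0,0,0.03],0.04],
    [[0,0,0],[0,0,0.025],0.04],
    [[0,0,0],[0,0,0.008],0.04],
    [[0,0,0],[0,0,0],0.04],
  ],
)

```text
time: 4.58
eef_pos: [0.5404, -0.0191, 0.055]
tcp_rot: [-0.082, 0.997, 0.0, -0.0]
contact_force: [0.3, -0.0, -0.6]
opening: 0.574
finger_force: 26.7
```

Call:
drive_tool(
  moves=[
    [[0,0,0],[0,0,0.002],0.04],
    [[0,0,0],[0,0,0.001],0.04],
    [[0,0,0],[0,0,0.001],0.04],
    [[0,0,0],[0,0,0],0.04],
  ],
)

```text
time: 5.08
eef_pos: [0.5407, -0.02, 0.0514]
tcp_rot: [-0.081, 0.997, -0.0, 0.0]
contact_force: [-0.7, -0.0, -0.5]
opening: 0.576
finger_force: 26.7
```

Call:
drive_tool(
  moves=[
    [[0,0,0],[0,0,0.0007],0.04],
    [[0,0,0],[0,0,0.0007],0.04],
    [[0,0,0],[0,0,0],0.04],
  ],
)

```text
time: 5.45
eef_pos: [0.5405, -0.02, 0.0497]
tcp_rot: [-0.082, 0.997, 0.0, -0.0]
contact_force: [-0.1, -0.2, -1.3]
opening: 0.571
finger_force: 26.7
```

Call:
drive_tool(
  moves=[
    [[0,0,0],[0,0,0.0007],0.04],
    [[0,0,0],[0,0,0.0005],0.04],
    [[0,0,0],[0,0,0],0.04],
  ],
)

```text
time: 5.82
eef_pos: [0.5413, -0.0201, 0.0496]
tcp_rot: [-0.082, 0.997, -0.0, 0.001]
contact_force: [-0.9, 0.2, 3.9]
opening: 0.575
finger_force: 27.2
```

Call:
drive_tool(
  moves=[
    [[0,0,0],[0,0,0],0.055],
    [[0,0,0],[0,0,0],0.075],
    [[0,0,0],[0,0,0],0.075],
    [[0,0,0],[0,0,-0.04],0.075],
    [[0,0,0],[0,0,-0.06],0.075],
  ],
)

```text
time: 6.45
eef_pos: [0.5386, -0.0196, 0.147]
tcp_rot: [-0.081, 0.997, 0.001, -0.003]
contact_force: [1.0, 0.4, -0.4]
opening: 0.876
finger_force: 0.0
```

Call:
drive_tool(
  moves=[
    [[0,0,0],[0.03,0,-0.02],0.0],
    [[0,0,0],[0.03,0,0],0.0],
    [[0,0,0],[0,0,0],0.0],
    [[0,0,0],[0,0,0],0.0],
    [[0,0,0],[0,0,0],0.0],
  ],
)

```text
time: 7.08
eef_pos: [0.482, -0.0297, 0.1684]
tcp_rot: [-0.082, 0.997, 0.0, -0.0]
contact_force: [0.5, -0.3, -0.4]
opening: 0.001
finger_force: 0.0
```

```bash
python3 - <<'E'
from h import *
c=snap('wrist','w3');c2=snap('top','top3')
s=ctrl.get_state();print(s['eef_pos'],s['tcp_rot'],s['contact_force'],s['opening'])
a=c['image']; b=cv2.resize(c2['image'][105:225,195:315],(384,384),interpolation=cv2.INTER_CUBIC)
cv2.imwrite('pics/m3.png',np.hstack([a[:,:400],b])[:,:,::-1])
E
```

```text
[ 0.48186924 -0.02965082  0.16833208] [-8.16478616e-02  9.96661204e-01  9.76484904e-05 -2.47504065e-04] [ 0.46008196 -0.07127528 -0.18963219] -0.003029083388969391
```

View pics/m3.png

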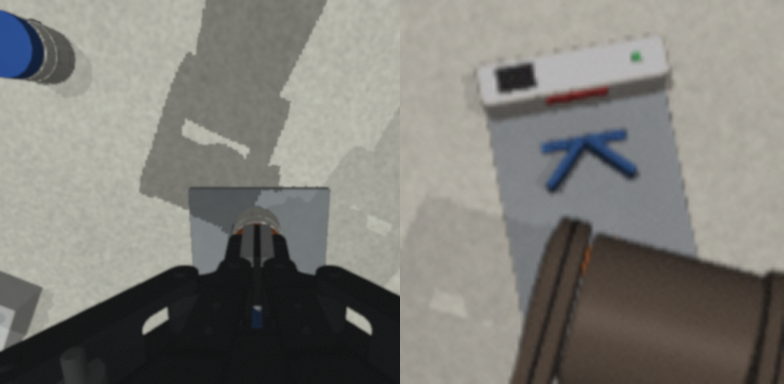

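Pot is standing on the plate, seen at about (256,215) behind the fingers. The V is untouched, and its y offset matches the pot's to within about 1.5 mm. Next I'll go down behind the pot with the fingers shut and the tips leaning slightly forward.

Call:
drive_tool(
  moves=[
    [[0,0,0],[0,0,0.05],0.0],
    [[0,0,0],[0,0,0.05],0.0],
    [[0,0,0],[0,0,0.023],0.0],
    [[0,-0.08,0],[0,0,0],0.0],
    [[0,0,0],[0,0,0],0.0],
  ],
)

```text
time: 7.8
eef_pos: [0.4805, -0.0295, 0.0447]
tcp_rot: [-0.081, 0.996, 0.004, 0.039]
contact_force: [0.9, -0.6, -0.6]
opening: -0.002
finger_force: 0.0
```

Call:
drive_tool(
  moves=[
    [[0,0,0],[-0.007,0,0.0006],0.0],
    [[0,0,0],[-0.005,0,0.0004],0.0],
    [[0,0,0],[-0.004,0,0.0003],0.0],
    [[0,0,0],[-0.003,0,0.0002],0.0],
    [[0,0,0],[0,0,0],0.0],
  ],
)

```text
time: 8.43
eef_pos: [0.5004, -0.0265, 0.0457]
tcp_rot: [-0.082, 0.996, 0.003, 0.04]
contact_force: [-0.6, -0.2, -0.1]
opening: 0.0
finger_force: 0.0
```

Call:
drive_tool(
  moves=[
    [[0,0,0],[-0.002,0,0.0002],0.0],
    [[0,0,0],[-0.003,0,0.0003],0.0],
    [[0,0,0],[-0.004,0,0.0004],0.0],
    [[0,0,0],[-0.004,0,0.0004],0.0],
    [[0,0,0],[-0.004,0,0.0003],0.0],
  ],
)

```text
time: 9.05
eef_pos: [0.5173, -0.0238, 0.0454]
tcp_rot: [-0.081, 0.996, 0.003, 0.04]
contact_force: [-1.2, -0.4, -0.3]
opening: 0.001
finger_force: 0.2
```

Call:
drive_tool(
  moves=[
    [[0,0,0],[-0.004,0,0.0003],0.0],
    [[0,0,0],[-0.004,0,0.0003],0.0],
    [[0,0,0],[-0.004,0,0.0003],0.0],
    [[0,0,0],[-0.004,0,0.0003],0.0],
    [[0,0,0],[-0.004,0,0.0003],0.0],
  ],
)

```text
time: 9.68
eef_pos: [0.5371, -0.0205, 0.0455]
tcp_rot: [-0.081, 0.996, 0.003, 0.04]
contact_force: [0.1, -0.1, -0.0]
opening: 0.0
finger_force: 0.1
```

```bash
python3 - <<'E'
from h import *
c=snap('wrist','w4');b=snap('scene','s4')
cv2.imwrite('pics/m4.png',np.hstack([c['image'][130:330,150:370],cv2.resize(b['image'][130:280,160:340],(480,400))[:200*2]][:1]+[cv2.resize(b['image'][150:250,170:300],(260,200),interpolation=cv2.INTER_CUBIC)])[:,:,::-1])
E
```

```text
(no output)
```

View pics/m4.png

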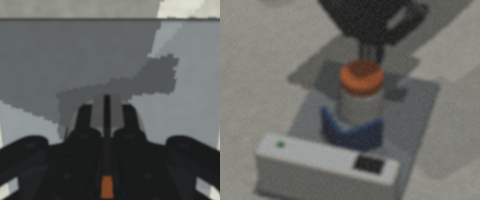

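Pot upright at the fingertips, with its lid near (361,78) in the right crop, just in front of the V. A numeric check of its sideways position follows.

```bash
cat >> h.py <<'E'
def rd(p):
    yaw=.163;m=np.array([.4983,-.0242]);d=np.array(p)[:2]-m;c,s=np.cos(yaw),np.sin(yaw)
    return 1e3*np.array([c*d[0]+s*d[1]-.11,-s*d[0]+c*d[1]])
def lid(s,box):
    h=cv2.cvtColor(s['image'],cv2.COLOR_RGB2HSV);m=((h[...,0]<18)&(h[...,1]>150)&(h[...,2]>70)).astype(np.uint8)
    n=np.zeros_like(m);a,b,c,d=box;n[b:d,a:c]=m[b:d,a:c];v,u=np.nonzero(n);return u.mean(),v.mean(),len(u)
E
python3 - <<'E'
from h import *
s=np.load('pics/scene0.npz');u,v,n=lid(s,(355,170,395,215));print(ray(s,u,v,.055),'vs grasp .4265,.2641')
s=np.load('pics/s4.npz');u,v,n=lid(s,(210,160,270,215));p=ray(s,u,v,.065);print(u,v,n,p,rd(p),rd(ctrl.get_state()['eef_pos']))
def blue(s,box):
    h=cv2.cvtColor(s['image'],cv2.COLOR_RGB2HSV);a,b,c,d=box;h=h[b:d,a:c];v,u=np.nonzero((h[...,0]>100)&(h[...,0]<130)&(h[...,1]>110));return u.min()+a,u.max()+a
print(blue(s,(205,190,270,232)),[proj(s,np.array([*(np.array([.4983,-.0242])+(.11+x)*np.array([.9867,.1623])+y*np.array([-.1623,.9867])),.03])) for x,y in[(.005,.035),(.005,-.035)]])
E
```

```text
[0.42339703 0.26347443 0.055     ] vs grasp .4265,.2641
240.22875816993465 189.5686274509804 153 [ 0.57717047 -0.01370706  0.065     ] [-30.47217698  -2.44518246] [-70.81078893  -2.78544346]
(np.int64(222), np.int64(249)) [(np.float64(251.56107352517645), np.float64(214.56869503640286)), (np.float64(222.057099835084), np.float64(208.13901770532945))]
```

Call:
drive_tool(
  moves=[
    [[0,0,0],[-0.004,0,0.0003],0.0],
    [[0,0,0],[-0.004,0,0.0003],0.0],
    [[0,0,0],[-0.004,0,0.0003],0.0],
    [[0,0,0],[-0.004,0,0.0003],0.0],
    [[0,0,0],[-0.004,0,0.0003],0.0],
  ],
)

```text
time: 10.4
eef_pos: [0.5569, -0.0172, 0.0456]
tcp_rot: [-0.081, 0.996, 0.003, 0.04]
contact_force: [-0.1, -0.8, 0.5]
opening: 0.001
finger_force: 0.1
```

Call:
drive_tool(
  moves=[
    [[0,0,0],[-0.002,0,0.0002],0.0],
    [[0,0,0],[-0.002,0,0.0002],0.0],
    [[0,0,0],[-0.002,0,0.0002],0.0],
    [[0,0,0],[-0.0015,0,0.0001],0.0],
    [[0,0,0],[-0.0015,0,0.0001],0.0],
  ],
)

```text
time: 11.02
eef_pos: [0.5656, -0.0158, 0.0455]
tcp_rot: [-0.081, 0.996, 0.003, 0.04]
contact_force: [-0.2, -0.2, -0.8]
opening: -0.001
finger_force: 0.2
```

Call:
drive_tool(
  moves=[
    [[0,0,0],[-0.0015,0,0.0001],0.0],
    [[0,0,0],[-0.0015,0,0.0001],0.0],
    [[0,0,0],[-0.0015,0,0.0001],0.0],
    [[0,0,0],[-0.001,0,0.0001],0.0],
  ],
)

```text
time: 11.52
eef_pos: [0.5711, -0.0149, 0.0456]
tcp_rot: [-0.081, 0.996, 0.003, 0.04]
contact_force: [0.1, -0.0, -0.5]
opening: -0.0
finger_force: 0.2
```

Call:
drive_tool(
  moves=[
    [[0,0,0],[-0.001,0,0.0001],0.0],
    [[0,0,0],[-0.001,0,0.0001],0.0],
    [[0,0,0],[-0.001,0,0.0001],0.0],
    [[0,0,0],[-0.001,0,0.0001],0.0],
  ],
)

```text
time: 12.02
eef_pos: [0.5746, -0.0142, 0.0454]
tcp_rot: [-0.081, 0.996, 0.003, 0.039]
contact_force: [-1.9, 0.0, 0.1]
opening: 0.0
finger_force: 0.7
```

Call:
drive_tool(
  moves=[
    [[0,0,0],[-0.001,0,0.0001],0.0],
    [[0,0,0],[-0.001,0,0.0001],0.0],
    [[0,0,0],[-0.001,0,0.0001],0.0],
    [[0,0,0],[-0.001,0,0.0001],0.0],
  ],
)

```text
time: 12.52
eef_pos: [0.5783, -0.0135, 0.0451]
tcp_rot: [-0.082, 0.996, 0.003, 0.039]
contact_force: [-4.2, -0.4, 1.5]
opening: -0.003
finger_force: 2.0
```

Call:
drive_tool(
  moves=[
    [[0,0,0],[-0.001,0,0.0001],0.0],
    [[0,0,0],[-0.001,0,0.0001],0.0],
    [[0,0,0],[-0.001,0,0.0001],0.0],
    [[0,0,0],[-0.001,0,0.0001],0.0],
  ],
)

```text
time: 13.02
eef_pos: [0.5828, -0.013, 0.0452]
tcp_rot: [-0.081, 0.996, 0.003, 0.04]
contact_force: [-4.5, 0.9, 0.6]
opening: 0.004
finger_force: 1.9
```

Call:
drive_tool(
  moves=[
    [[0,0,0],[-0.001,0,0.0001],0.0],
    [[0,0,0],[-0.001,0,0.0001],0.0],
    [[0,0,0],[-0.001,0,0.0001],0.0],
  ],
)

```text
time: 13.4
eef_pos: [0.5859, -0.0125, 0.0453]
tcp_rot: [-0.081, 0.996, 0.003, 0.04]
contact_force: [-3.3, -0.1, 0.5]
opening: 0.003
finger_force: 1.9
```

Call:
drive_tool(
  moves=[
    [[0,0,0],[-0.0007,0,0.0001],0.0],
    [[0,0,0],[-0.0007,0,0],0.0],
    [[0,0,0],[-0.0007,0,0.0001],0.0],
  ],
)

```text
time: 13.78
eef_pos: [0.588, -0.0122, 0.0453]
tcp_rot: [-0.081, 0.996, 0.003, 0.04]
contact_force: [-3.2, -0.6, 1.4]
opening: -0.003
finger_force: 1.8
```

```bash
python3 - <<'E'
from h import *
F=[]
for i in range(8):
    ctrl.read_camera('top');F.append(ctrl.get_state()['contact_force'])
c=snap('top','top5')
F=np.array(F);m=F.mean(0);print(m,F.std(0),'reader x,y',m[0]*.9867+m[1]*.1623,-m[0]*.1623+m[1]*.9867,ctrl.get_state()['eef_pos'])
b=snap('scene','s5');u,v,n=lid(b,(190,160,270,235));p=ray(b,u,v,.065);print(n,p,rd(p))
t=np.hstack([cv2.resize(c['image'][105:205,205:305],(400,400)),cv2.resize(b['image'][160:260,190:290],(400,400))]);cv2.imwrite('pics/m5.png',t[:,:,::-1])
E
```

```text
[-3.24458321  0.92153082  0.1167182 ] [0.40303618 0.43259176 0.48285232] reader x,y -3.0518658023956933 1.4358703140353817 [ 0.58806338 -0.01215849  0.045309  ]
180 [ 0.62620123 -0.0036737   0.065     ] [19.53687906 -0.50148194]
```

View pics/m5.png

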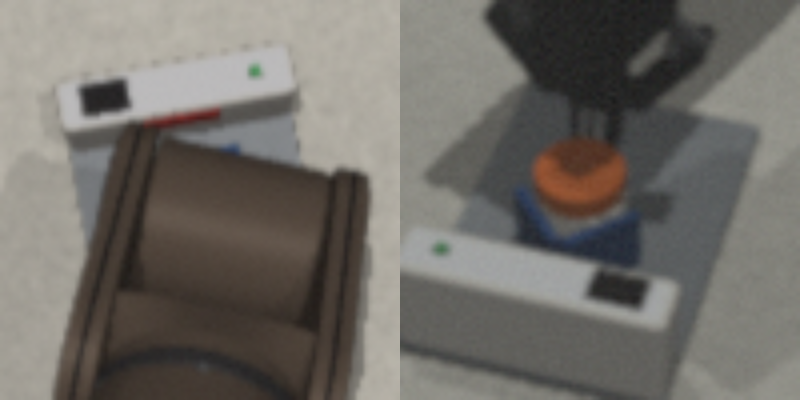

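Pot upright in the V (right crop, lid at about (580,175)), touching both jaws. I'll keep advancing in small steps and yield slightly towards +y.

Call:
drive_tool(
  moves=[
    [[0,0,0],[-0.0006,0.0002,0],0.0],
    [[0,0,0],[-0.0006,0.0001,0.0001],0.0],
    [[0,0,0],[-0.0006,0,0],0.0],
  ],
)

```text
time: 14.65
eef_pos: [0.5897, -0.0117, 0.0453]
tcp_rot: [-0.081, 0.996, 0.003, 0.04]
contact_force: [-3.4, -1.3, 0.3]
opening: -0.002
finger_force: 1.8
```

Call:
drive_tool(
  moves=[
    [[0,0,0],[-0.0006,0,0.0001],0.0],
    [[0,0,0],[-0.0006,0,0],0.0],
  ],
)

```text
time: 14.9
eef_pos: [0.5909, -0.0115, 0.0453]
tcp_rot: [-0.081, 0.996, 0.003, 0.04]
contact_force: [-3.3, -2.1, -0.5]
opening: -0.001
finger_force: 1.8
```

Call:
drive_tool(
  moves=[
    [[0,0,0],[-0.0005,0,0.0001],0.0],
    [[0,0,0],[-0.0005,0,0],0.0],
  ],
)

```text
time: 15.15
eef_pos: [0.5919, -0.0113, 0.0453]
tcp_rot: [-0.081, 0.996, 0.003, 0.04]
contact_force: [-3.7, -2.1, 0.4]
opening: 0.005
finger_force: 1.8
```

```bash
cat >> h.py <<'E'
def force(n=6):
    F=[]
    for i in range(n): ctrl.read_camera('top');F.append(ctrl.get_state()['contact_force'])
    m=np.mean(F,0);s=ctrl.get_state();print('reader Fx,Fy,z',np.round([m[0]*.9867+m[1]*.1623,-m[0]*.1623+m[1]*.9867,m[2]],2),'tcp',rd(s['eef_pos']),s['eef_pos'],s['time'])
E
python3 -c "from h import *;force()"
```

```text
reader Fx,Fy,z [-3.25 -0.87  0.07] tcp [-15.47941503  -2.41686528] [ 0.59195991 -0.01124611  0.04532643] 15.45
```

Call:
drive_tool(
  moves=[
    [[0,0,0],[-0.0005,-0.0001,0],0.0],
    [[0,0,0],[-0.0005,0,0.0001],0.0],
    [[0,0,0],[-0.0005,0,0],0.0],
  ],
)

```text
time: 15.82
eef_pos: [0.5933, -0.011, 0.0453]
tcp_rot: [-0.081, 0.996, 0.003, 0.04]
contact_force: [-3.2, -0.6, 1.4]
opening: 0.001
finger_force: 1.8
```

Call:
drive_tool(
  moves=[
    [[0,0,0],[-0.0005,0,0.0001],0.0],
    [[0,0,0],[-0.0005,0,0],0.0],
  ],
)

```text
time: 16.08
eef_pos: [0.5943, -0.0109, 0.0453]
tcp_rot: [-0.081, 0.996, 0.003, 0.04]
contact_force: [-3.4, -0.8, 0.0]
opening: -0.003
finger_force: 1.8
```

Call:
drive_tool(
  moves=[
    [[0,0,0],[-0.0005,0,0],0.0],
    [[0,0,0],[-0.0005,0,0.0001],0.0],
  ],
)

```text
time: 16.32
eef_pos: [0.5953, -0.0107, 0.0452]
tcp_rot: [-0.081, 0.996, 0.003, 0.04]
contact_force: [-4.8, -1.0, 0.8]
opening: 0.001
finger_force: 1.8
```

```bash
python3 -c "from h import *;force()"
```

```text
reader Fx,Fy,z [-3.13 -0.07  0.27] tcp [-11.96593631  -2.45814654] [ 0.59543352 -0.01071668  0.0453005 ] 16.625
```

Call:
drive_tool(
  moves=[
    [[0,0,0],[-0.0005,0,0],0.0],
    [[0,0,0],[-0.0005,0,0.0001],0.0],
  ],
)

```text
time: 16.88
eef_pos: [0.5963, -0.0106, 0.0452]
tcp_rot: [-0.081, 0.996, 0.003, 0.04]
contact_force: [-3.4, -1.1, 0.4]
opening: 0.002
finger_force: 1.8
```

Call:
drive_tool(
  moves=[
    [[0,0,0],[-0.0005,0,0],0.0],
    [[0,0,0],[-0.0005,0,0],0.0],
  ],
)

```text
time: 17.12
eef_pos: [0.5971, -0.0104, 0.0452]
tcp_rot: [-0.082, 0.996, 0.003, 0.04]
contact_force: [-4.9, -2.3, 0.8]
opening: -0.002
finger_force: 2.3
```

Call:
drive_tool(
  moves=[
    [[0,0,0],[-0.0005,0,0.0001],0.0],
  ],
)

```text
time: 17.25
eef_pos: [0.5971, -0.0104, 0.0451]
tcp_rot: [-0.082, 0.996, 0.003, 0.039]
contact_force: [-6.0, -2.8, 3.6]
opening: -0.002
finger_force: 3.3
```

Stop reached; the force is rising.

```bash
python3 -c "from h import *;force(8)"
```

```text
reader Fx,Fy,z [-5.85 -0.85  2.23] tcp [-10.27217244  -2.43100245] [ 0.59710042 -0.01041503  0.04513497] 17.65
```

Call:
drive_tool(
  moves=[
    [[0,0,0],[-0.0004,-0.0001,0],0.0],
  ],
)

```text
time: 17.77
eef_pos: [0.5971, -0.0104, 0.0451]
tcp_rot: [-0.082, 0.996, 0.003, 0.038]
contact_force: [-7.7, -1.8, 3.4]
opening: -0.001
finger_force: 3.7
```

```bash
python3 -c "from h import *;force(6)"
```

```text
reader Fx,Fy,z [-7.01 -0.55  2.2 ] tcp [-10.23584049  -2.43254433] [ 0.59713653 -0.01041066  0.04510887] 18.075
```

Call:
drive_tool(
  moves=[
    [[0,0,0],[-0.0005,-0.0001,0],0.0],
    [[0,0,0],[-0.0004,0,0],0.0],
  ],
)

```text
time: 18.32
eef_pos: [0.5972, -0.0104, 0.0451]
tcp_rot: [-0.082, 0.996, 0.003, 0.037]
contact_force: [-9.7, -1.8, 5.4]
opening: 0.001
finger_force: 5.0
```

```bash
python3 -c "from h import *;force(6)"
```

```text
reader Fx,Fy,z [-9.33 -0.17  4.12] tcp [-10.18343716  -2.3777704 ] [ 0.59717935 -0.0103481   0.04499895] 18.625
```

Call:
drive_tool(
  moves=[
    [[0,0,0],[-0.0002,0,0],0.0],
    [[0,0,0],[0,0,0],0.0],
    [[0,0,0],[0,0,0],0.0],
    [[0,0,0],[0,0,0],0.0],
    [[0,0,0],[0,0,0],0.0],
  ],
)

```text
time: 19.25
eef_pos: [0.5972, -0.0104, 0.045]
tcp_rot: [-0.082, 0.996, 0.004, 0.037]
contact_force: [-9.2, -1.5, 4.7]
opening: 0.004
finger_force: 4.9
```

```bash
python3 -c "from h import *;force(8)"
```

```text
reader Fx,Fy,z [-10.03  -0.49   4.52] tcp [-10.17569604  -2.39186039] [ 0.59718927 -0.01036075  0.04499682] 19.65
```

Held at about 10 N, balanced, for over a second. Backing away.

Call:
drive_tool(
  moves=[
    [[0,0,0],[0.001,0,0],0.0],
    [[0,0,0],[0.002,0,-0.0002],0.0],
    [[0,0,0],[0.006,0,-0.0005],0.0],
    [[0,0,0],[0.02,0,-0.0016],0.0],
    [[0,0,0],[0.03,0,-0.0024],0.0],
  ],
)

```text
time: 20.27
eef_pos: [0.5421, -0.0202, 0.0463]
tcp_rot: [-0.081, 0.996, 0.003, 0.042]
contact_force: [-0.3, -0.4, 0.0]
opening: 0.0
finger_force: 0.0
```

Call:
drive_tool(
  moves=[
    [[0,0,0],[0.03,0,-0.002],0.0],
    [[0,0,0],[0,0,-0.05],0.0],
    [[0,0,0],[0,0,-0.05],0.0],
    [[0,0,0],[0,0.05,-0.02],0.0],
    [[0,0,0],[0,0.06,0],0.0],
  ],
)

```text
time: 20.9
eef_pos: [0.4866, 0.0826, 0.1686]
tcp_rot: [-0.08, 0.996, 0.003, 0.045]
contact_force: [-0.2, -0.1, -1.3]
opening: -0.001
finger_force: 0.0
```

Call:
drive_tool(
  moves=[
    [[0,0,0],[0,0.06,0],0.0],
    [[0,0,0],[0,0.06,0],0.0],
    [[0,0,0],[0,0,0],0.0],
    [[0,0,0],[0,0,0],0.0],
  ],
)

```text
time: 21.4
eef_pos: [0.4648, 0.2009, 0.165]
tcp_rot: [-0.082, 0.996, 0.003, 0.041]
contact_force: [0.2, -0.4, -0.1]
opening: 0.002
finger_force: 0.0
```

```bash
python3 - <<'E'
from h import *
c=snap('top','top6');b=snap('scene','s6');print(ctrl.get_state()['contact_force'],ctrl.get_state()['eef_pos'])
u,v,n=lid(b,(190,160,270,235));p=ray(b,u,v,.065);print(n,rd(p))
t=np.hstack([cv2.resize(c['image'][105:225,195:315],(400,400)),cv2.resize(b['image'][140:260,170:290],(400,400))]);cv2.imwrite('pics/m6.png',t[:,:,::-1])
E
```

```text
[1.03713373 0.1327978  0.1310183 ] [0.46498122 0.19974134 0.16479496]
249 [22.21304053 -1.53585936]
```

View pics/m6.png

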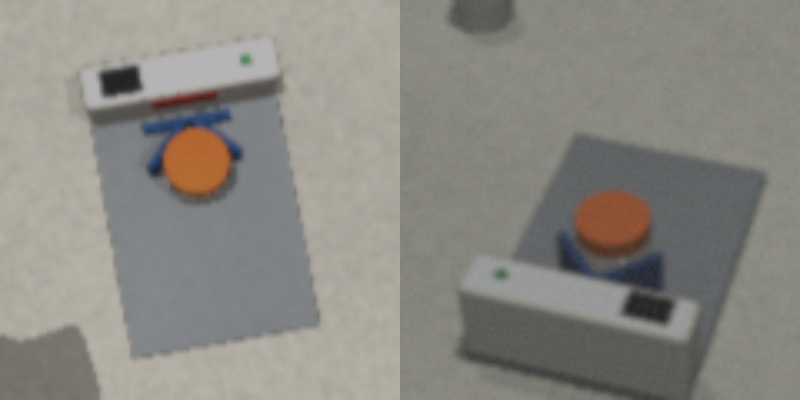

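The pot stands upright and centred in the V at (197,160) in the left crop. The nest is back against its stop by the scanner, and the arm is clear.

```bash
python3 -c "from plant import ctrl;print(ctrl.sign_off())"
```

```text
the job is handed in; nothing more can be done
None
```

The orange pot stands centred in the V with the nest at its stop; I pressed it there at about 10 N for over a second with only about 0.5 N of sideways force (jaw loads inferred from the wrist force), then backed the arm clear and handed the job in.

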